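# Sort hollow from solid cryostat posts by heft and close the parts box

### The job

Hollow thin-walled posts and solid posts for the cryostat have been mixed up on the bench and look exactly alike: lift each one to feel whether it is light or heavy, and stand the hollow ones in the lidded box and the solid ones in the open tray, setting every post down upright without dropping it or tipping it over. When all of them are sorted, close the lid of the box. Leave the other things on the bench where they are.

Things in the scene. Friction and masses are not known exactly. Their poses are not given: they have to be found in the camera images.
- post_a: A stainless post, one of four that look the same, standing upright: plain cylinder 34 mm across and 65 mm tall with a tapped hole in the top. It may be a thin-walled tube closed with end plugs (hollow, 0.10 to 0.14 kg) or solid bar (0.40 to 0.54 kg) of the same look; only weight tells. Loose. Origin: centre of its underside; z up along its axis.
- post_b: A stainless post, one of four that look the same, standing upright: plain cylinder 34 mm across and 65 mm tall with a tapped hole in the top. It may be a thin-walled tube closed with end plugs (hollow, 0.10 to 0.14 kg) or solid bar (0.40 to 0.54 kg) of the same look; only weight tells. Loose. Origin: centre of its underside; z up along its axis.
- post_c: A stainless post, one of four that look the same, standing upright: plain cylinder 34 mm across and 65 mm tall with a tapped hole in the top. It may be a thin-walled tube closed with end plugs (hollow, 0.10 to 0.14 kg) or solid bar (0.40 to 0.54 kg) of the same look; only weight tells. Loose. Origin: centre of its underside; z up along its axis.
- post_d: A stainless post, one of four that look the same, standing upright: plain cylinder 34 mm across and 65 mm tall with a tapped hole in the top. It may be a thin-walled tube closed with end plugs (hollow, 0.10 to 0.14 kg) or solid bar (0.40 to 0.54 kg) of the same look; only weight tells. Loose. Origin: centre of its underside; z up along its axis.
- box: The lidded box: folded stainless steel, 140 (x) x 200 (y) mm outside, 80 mm high, walls and floor 4 mm thick, open at the top when its lid is raised. It does not move; turned by up to 0.2 rad. Origin: centre of its underside; the lid's hinge runs along y on the rim at x = +70 mm, z = 80.5 mm (the side away from the robot). Room inside for two posts side by side along y.
- lid (a joint): Angle of the box's lid, rad: 0 shut on the rim, 1.9 fully open; starts at 1.62 to 1.85, leaning back away from the robot. Clear acrylic plate in a steel frame, 140 x 200 mm, 7 mm thick, with a dark tab 60 mm wide sticking out 17 mm at the middle of its free edge. Friction hinge: it stays at any angle without springing back; pushing that edge takes 1 to 3 N.
- lid_hinge (a point): Middle of the lid's hinge line, on the box's far rim. It turns with the lid: the lid reaches 140 mm from it along its own -x, plus the tab.
- lid_tab (a point): Middle of the tab on the lid's free edge, 152 mm from the hinge: when open it stands high above the far rim, when shut it sticks out over the box's near wall.
- tray: The open tray: aluminium, 150 (x) x 210 (y) mm outside, 28 mm high, walls and floor 4 mm thick, no lid, room for two posts or more along y. It does not move; turned by up to 0.2 rad. Origin: centre of its underside.
- centring_ring: Bystander: flat aluminium vacuum centring ring, 40 mm across, 25 mm hole, 9 mm high, lying among the posts. Loose. Origin: centre of its underside.
- driver: Bystander: black-handled screwdriver 130 mm long lying along its own x (handle towards -x), up to 26 mm wide and high, among the posts. Loose. Origin: under its middle.
- blank_flange: Bystander: steel blank flange, disc 55 mm across, 12 mm thick. Loose. Origin: centre of its underside.
- tweezers: Bystander: steel tweezers 122 mm long lying flat, 5 mm high. Loose. Origin: under their middle.
- pipe_clamp: Bystander: aluminium vacuum pipe clamp with a wing nut, ring 62 mm across, 16 mm high, its ear and wing nut reaching 53 mm from the centre. Loose. Origin: centre of the ring, at its underside.

How it is judged:
By the outcome, as a careful person would: the job done as asked, in the order asked, and still so for the second after the job is handed in, with the robot touching nothing.
It also fails if it takes over 72 s, if anything falls off the work surface, if the arm or the gripper's body presses on something with over 40 N, if the wrist force passes 120 N, or if a joint passes its speed limit or range.

### The arm

A 6-joint arm with a two-finger parallel gripper is mounted at the origin on the work surface. World frame = base frame: x ahead of the robot, y to its left, z up, the work surface at z = 0. Lengths are in m, angles in rad, forces in N, time in s.
With the tool pointing down it reaches from about 0.35 to 0.775 m from the base axis. Payload 7.3 kg.
Tool frame: the origin (TCP) lies at the centre of the arm's flange, where the gripper is bolted on; the fingertips stand 178 mm ahead of it and the grasp point (between the pads) lies 159 mm ahead of it; z points along the fingers, y is the line along which they close (so a half turn about z gives the same grasp; the last joint's range is limited). The gripper opens to 92 mm and grips with 3 to 60 N. Pads are 19 mm wide; open, the fingers measure 130 mm over their backs; the gripper's body (75 mm by 190 mm) begins 47 mm behind the grasp point.
Start: joints at [1.174, 0.342, 1.524, -0, 1.275, -0.146], TCP at [0.13, 0.509, 0.405] pointing down, gripper open.
Joint ranges: [-2.53, 2.53], [-0.77, 2.02], [0.04, 2.7], [-1, 4.14], [0.28, 2.66], [-3.11, 3.11]. Speed limits (rad/s): [2.57, 2.57, 3.14, 3.14, 3.14, 3.14].

### API

Orientations are given as [roll, pitch, yaw] about the fixed x, y, z axes, in that order (R = Rz(yaw) Ry(pitch) Rx(roll)).
In Python, from cell import robot, cams, observe gives the robot as it stands (robot), with the cameras (cams) and the readings as plain functions.
- The arm moves only by the shell command python3 drive.py [OPENING] [FORCE], which reads ROWS from standard input. ROWS is a JSON list of rows, 1 to 8 of them, each of 6 numbers: dx, dy, dz in m, then a rotation vector rx, ry, rz in rad; each row shifts and turns the commanded pose from where the row before left it, along the tool's axes as they then stand; what a row does not reach is not made up. A row lasts 1/12 s, in which the tool goes at most 0.0417 m and 0.125 rad, less where a joint would pass 70% of its speed; a pose out of reach is approached as far as the arm can. OPENING is the finger opening in m, set as the command begins (- or left out keeps the last). The fingers move at their own pace and stop on an object; FORCE is the grip in N (left out, the last holds). Time passes only in rows, so rows that do not move let the fingers close. It prints the time, the measured TCP pose, the force, the opening and the grip force at its end. Input that does not fit is refused with a message, and nothing moves.
- observe(): the state, without advancing time (a new reading comes with each control period).
- cams.read_camera(name): name is "scene" or "top"; returns a dict with "image" (420x560x3 uint8, red, green, blue), "fx", "fy", "cx", "cy" (pixels), "k1" (the pictures are not rectified: a ray, as slopes to the right and down, at radius r is drawn at 1 + k1 r^2 times it, then the intrinsics apply), "pose" (4x4, takes a point from camera to world coordinates). Camera axes: x right, y down, z forward; pixel columns grow to the right and rows downward; lengths in m; the calibration is good to about 2 mm. A picture is of the moment at which its call begins. There is no depth.
- robot.hand_in(): hands the job in; it is judged then, once.
The state is a dict: "time": time; "qpos": joint angles; "qvel": joint speeds; "joint_efforts": joint torques, N m; "tool_pos": TCP position; "tool_rot": TCP orientation; "contact_force": force on the tool from outside, world axes, zero at the start; "torque": the same for the moment, N m; "opening": finger opening in m; "grip_force": force on a finger pad.
Only numpy, scipy, OpenCV 4.12 (cv2) and the standard library are available. Lean on these libraries where they do the work, as an engineer would, in place of code of your own. Each camera call takes 0.05 s, during which the arm holds its last target. There are 200 camera calls.

## Working session

There is one attempt and no reset: what is moved stays moved. The work goes in short steps, Python scripts to look and compute and a shell command to move; the robot and the scene stay as the last step left them, time stands still between calls to the robot, and variables do not carry over. Pictures are saved under pics/ and viewed, at most 10 in all, crops included, and the job is handed in when it is done.

```bash
ls; mkdir -p pics
python3 - <<'E'
from cell import robot, cams, observe
import cv2
for n in("scene","top"):
    c=cams.read_camera(n); cv2.imwrite(f"pics/{n}0.png",cv2.cvtColor(c["image"],cv2.COLOR_RGB2BGR)); print(n,c["fx"],c["cx"],c["cy"],c["k1"],c["pose"].round(3).tolist())
s=observe(); print({k:s[k] for k in("time","tool_pos","tool_rot","contact_force","opening")})
E
```

```text
cell.py
drive.py
pics
scene 522.7126379884313 277.4873944678855 202.18925266931777 -0.022815006993808184 [[0.33, 0.808, -0.488, 1.134], [0.944, -0.284, 0.167, -0.199], [-0.004, -0.516, -0.857, 1.119], [0.0, 0.0, 0.0, 1.0]]
top 460.5563561996772 280.81434743294574 212.75990670340505 -0.061323345097372445 [[-0.004, -0.994, 0.111, 0.432], [-1.0, 0.004, -0.001, -0.011], [0.001, -0.111, -0.994, 1.15], [0.0, 0.0, 0.0, 1.0]]
{'time': 0.1, 'tool_pos': array([0.13023244, 0.50846647, 0.40411283]), 'tool_rot': array([-3.14023766e+00, -2.04813971e-04,  2.89079815e+00]), 'contact_force': array([-0.39932625,  1.1175437 ,  0.35842063]), 'opening': 0.09184588299214687}
```

View pics/top0.png

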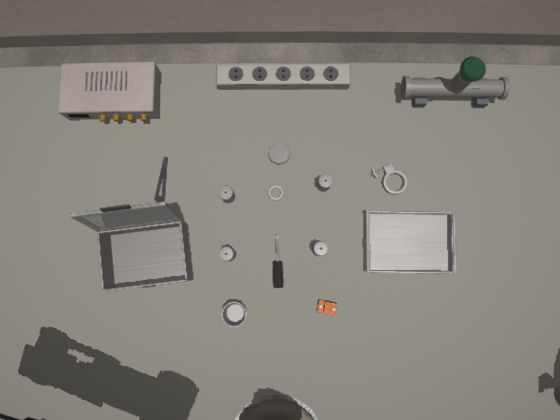

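View pics/scene0.png

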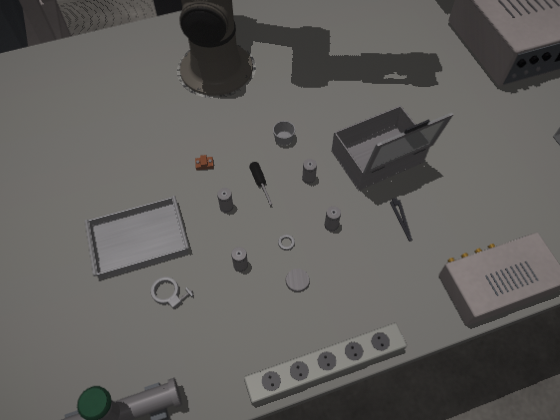

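Run:
```python
import cv2,numpy as np
im=cv2.imread("pics/top0.png"); im=cv2.convertScaleAbs(im,alpha=1.4)
o=np.zeros((600,800,3),np.uint8)
def put(x,y,w,h,s,X,Y):
    o[Y:Y+h*s,X:X+w*s]=cv2.resize(im[y:y+h,x:x+w],None,fx=s,fy=s,interpolation=cv2.INTER_CUBIC)
put(65,155,135,145,3,0,0); put(360,205,100,75,3,420,0)
for i,(x,y) in enumerate([(227,194),(325,181),(227,254),(320,248)]): put(x-11,y-11,23,23,8,415+190*(i%2),228+186*(i//2))
cv2.imwrite("pics/m1.png",o)
```

```text
(no output)
```

View pics/m1.png

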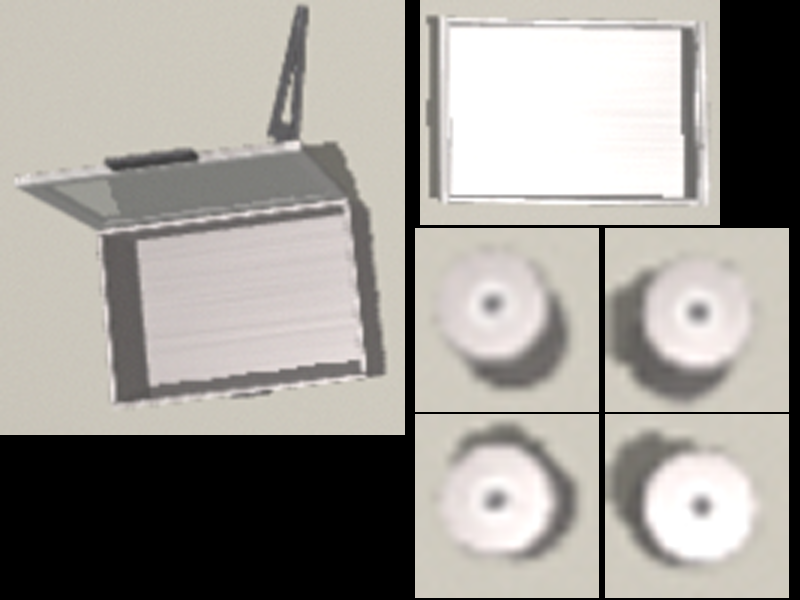

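Top picture: posts' holes at (225,192), (325,180), (226,253), (321,248). The box rim's near corners are at (103,289) and (187,280), its far ones at (180,223) and (99,232). The tray corners are at (368,210), (455,212), (455,273), (367,271).

```bash
cat > h.py <<'E'
import numpy as np,cv2
from cell import robot, cams, observe
def ray(c,u,v,z):
    K=np.array([[c["fx"],0,c["cx"]],[0,c["fy"],c["cy"]],[0,0,1.]])
    p=cv2.undistortPoints(np.array([[[u,v]]],float),K,np.array([c["k1"],0,0,0.]))[0,0]
    T=c["pose"]; d=T[:3,:3]@[p[0],p[1],1]; o=T[:3,3]
    return (o+d*(z-o[2])/d[2])[:2]
def pix(c,P):
    q=c["pose"][:3,:3].T@(np.array(P)-c["pose"][:3,3]); s=q[:2]/q[2]; s=s*(1+c["k1"]*(s@s))
    return np.array([c["fx"]*s[0]+c["cx"],c["fy"]*s[1]+c["cy"]])
def st():
    s=observe(); return s
E
python3 - <<'E'
from h import *
c=cams.read_camera("top"); s=cams.read_camera("scene")
for p in [(225.25,192),(325.25,180.1),(225.8,253.3),(320.7,248.1)]:
    P=ray(c,*p,.065); print("post",P.round(4), "scene pix",pix(s,[*P,.065]).round(1))
for n,z,L in(("box",.08,[(103,289),(187,279.7),(180.3,222.7),(98.7,232.3)]),("tray",.028,[(367.7,210.4),(454.7,212),(455.3,272.7),(366.7,271.3)])):
    Q=np.array([ray(c,*p,z) for p in L]); print(n,Q.round(3).tolist(),Q.mean(0).round(4),np.linalg.norm(np.roll(Q,-1,0)-Q,axis=1).round(3)); 
    e=np.roll(Q,-1,0)-Q; print(np.arctan2(e[:,1],e[:,0]).round(3)); print([pix(s,[*q,z]).round(0).tolist() for q in Q])
# refine hole in scene image: print local minima
g=cv2.cvtColor(s["image"],cv2.COLOR_RGB2GRAY).astype(float)
E
```

```text
post [0.6042 0.1196] scene pix [333.4 212.6]
post [ 0.632  -0.1194] scene pix [238.5 253.7]
post [0.4584 0.1169] scene pix [309.8 164.4]
post [ 0.4698 -0.1063] scene pix [223.8 193.6]
box [[0.376, 0.401], [0.397, 0.205], [0.53, 0.222], [0.508, 0.415]] [0.4526 0.3107] [0.197 0.133 0.194 0.133]
[-1.461  0.135  1.685 -3.03 ]
[[400.0, 107.0], [334.0, 133.0], [362.0, 172.0], [429.0, 144.0]]
tray [[0.563, -0.227], [0.558, -0.443], [0.409, -0.438], [0.414, -0.221]] [ 0.4861 -0.3322] [0.217 0.149 0.218 0.149]
[-1.593  3.108  1.547 -0.04 ]
[[187.0, 249.0], [93.0, 276.0], [85.0, 221.0], [174.0, 197.0]]
```

```bash
echo '[[0, 0, 0, 0, 0, -0.125], [0, 0, 0, 0, 0, -0.125], [-0.022, -0.026, 0, 0, 0, 0], [-0.022, -0.026, 0, 0, 0, 0], [-0.022, -0.026, 0, 0, 0, 0], [-0.022, -0.026, 0, 0, 0, 0], [-0.022, -0.026, 0, 0, 0, 0], [-0.022, -0.026, 0, 0, 0, 0]]' | python3 drive.py 0.07 20
echo '[[-0.022, -0.026, 0, 0, 0, 0], [-0.022, -0.026, 0, 0, 0, 0], [-0.022, -0.026, 0, 0, 0, 0], [-0.022, -0.026, 0, 0, 0, 0], [-0.022, -0.026, 0, 0, 0, 0], [-0.022, -0.026, 0, 0, 0, 0], [-0.022, -0.026, 0, 0, 0, 0], [-0.022, -0.026, 0, 0, 0, 0]]' | python3 drive.py
echo '[[-0.02, -0.027, 0, 0, 0, 0], [0, 0, 0.03, 0, 0, 0], [0, 0, 0.03, 0, 0, 0], [0, 0, 0.03, 0, 0, 0], [0, 0, 0.03, 0, 0, 0], [0, 0, 0.02, 0, 0, 0], [0, 0, 0, 0, 0, 0]]' | python3 drive.py
echo '[[-0.002, 0, 0.026, 0, 0, 0], [0, 0, 0.026, 0, 0, 0], [0, 0, 0, 0, 0, 0]]' | python3 drive.py
echo '[[0, 0, 0, 0, 0, 0], [0, 0, 0, 0, 0, 0], [0, 0, 0, 0, 0, 0], [0, 0, 0, 0, 0, 0], [0, 0, 0, 0, 0, 0], [0, 0, 0, 0, 0, 0]]' | python3 drive.py 0.03 30
echo '[[0, 0, -0.01, 0, 0, 0], [0, 0, -0.02, 0, 0, 0], [0, 0, -0.03, 0, 0, 0], [0, 0, -0.03, 0, 0, 0], [0, 0, -0.02, 0, 0, 0], [0, 0, 0, 0, 0, 0], [0, 0, 0, 0, 0, 0]]' | python3 drive.py
for i in 1 2 3 4; do echo '[[0, 0, 0, 0, 0, 0]]' | python3 drive.py|grep contact; done
```

```text
time: 2.37
tool_pos: [0.4591, 0.1172, 0.2104]
tool_rot: [-3.141, -0.005, 3.141]
contact_force: [-1.6, -0.7, 0.9]
opening: 0.0702
grip_force: 0.0
time: 2.87
tool_pos: [0.4601, 0.1174, 0.2135]
tool_rot: [3.141, 0.001, 3.141]
contact_force: [-0.7, -1.4, 0.2]
opening: 0.0345
grip_force: 0.5
time: 3.45
tool_pos: [0.4599, 0.1173, 0.3235]
tool_rot: [3.141, 0.002, 3.141]
contact_force: [-0.3, 0.6, -2.2]
opening: 0.0337
grip_force: 30.0
contact_force: [-0.9, 0.3, -1.1]
contact_force: [-0.1, -1.3, -1.6]
contact_force: [-0.1, 0.3, -1.3]
contact_force: [0.4, -1.0, -1.0]
```

```bash
echo '[[0.002, 0.012, 0, 0, 0, 0], [0.002, 0.03, 0, 0, 0, 0], [0.002, 0.034, 0, 0, 0, 0], [0.002, 0.036, 0, 0, 0, 0], [0.002, 0.036, 0, 0, 0, 0], [0.002, 0.036, 0, 0, 0, 0], [0.002, 0.034, 0, 0, 0, 0], [0.003, 0.017, 0, 0, 0, 0]]' | python3 drive.py
echo '[[0, 0, 0, 0, 0, 0], [0, 0, 0.015, 0, 0, 0], [0, 0, 0.025, 0, 0, 0], [0, 0, 0.025, 0, 0, 0], [0, 0, 0.02, 0, 0, 0], [0, 0, 0.01, 0, 0, 0], [0, 0, 0, 0, 0, 0], [0, 0, 0, 0, 0, 0]]' | python3 drive.py
```

```text
time: 4.45
tool_pos: [0.4426, 0.3557, 0.322]
tool_rot: [3.141, -0.0, -3.14]
contact_force: [0.2, -0.0, -0.5]
opening: 0.0332
grip_force: 30.0
time: 5.12
tool_pos: [0.4434, 0.352, 0.2277]
tool_rot: [-3.141, -0.001, 3.14]
contact_force: [-0.1, -1.1, -0.7]
opening: 0.0334
grip_force: 30.0
```

```bash
echo '[[0, 0, 0.004, 0, 0, 0], [0, 0, 0.004, 0, 0, 0], [0, 0, 0, 0, 0, 0], [0, 0, 0, 0, 0, 0]]' | python3 drive.py
echo '[[0, 0, 0.001, 0, 0, 0], [0, 0, 0, 0, 0, 0]]' | python3 drive.py
echo '[[0, 0, 0.001, 0, 0, 0], [0, 0, 0, 0, 0, 0]]' | python3 drive.py
```

```text
time: 5.45
tool_pos: [0.4432, 0.3524, 0.2201]
tool_rot: [3.141, 0.001, 3.141]
contact_force: [-0.5, 0.4, -0.8]
opening: 0.0335
grip_force: 30.0
time: 5.62
tool_pos: [0.4432, 0.3524, 0.2189]
tool_rot: [3.141, 0.0, 3.141]
contact_force: [0.1, -0.2, -1.0]
opening: 0.0336
grip_force: 30.0
time: 5.78
tool_pos: [0.4431, 0.3524, 0.2177]
tool_rot: [3.142, -0.0, 3.141]
contact_force: [0.2, -0.8, -0.8]
opening: 0.0334
grip_force: 30.0
```

```bash
for i in 1 2; do echo '[[0, 0, 0.001, 0, 0, 0], [0, 0, 0, 0, 0, 0]]' | python3 drive.py|egrep 'pos|contact'; done
```

```text
tool_pos: [0.4432, 0.3524, 0.2174]
contact_force: [-2.1, -1.3, 4.1]
tool_pos: [0.4432, 0.3523, 0.2174]
contact_force: [-3.1, -2.4, 11.7]
```

```bash
echo '[[0, 0, -0.001, 0, 0, 0], [0, 0, 0, 0, 0, 0], [0, 0, 0, 0, 0, 0], [0, 0, 0, 0, 0, 0], [0, 0, -0.02, 0, 0, 0], [0, 0, -0.03, 0, 0, 0], [0, 0, -0.035, 0, 0, 0], [0, 0, -0.03, 0, 0, 0]]' | python3 drive.py 0.046
echo '[[0, -0.033, 0, 0, 0, 0], [0, -0.04, 0, 0, 0, 0], [0, -0.04, 0, 0, 0, 0], [0, -0.04, 0, 0, 0, 0], [-0.02, -0.032, 0, 0, 0, 0], [-0.02, -0.032, 0, 0, 0, 0], [-0.02, -0.016, 0, 0, 0, 0], [-0.02, 0, 0, 0, 0, 0]]' | python3 drive.py
echo '[[-0.025, 0, 0, 0, 0, 0], [-0.025, 0, 0, 0, 0, 0], [-0.02, 0, 0, 0, 0, 0], [-0.011, 0, 0, 0, 0, 0], [0, 0, 0.03, 0, 0, 0], [0, 0, 0.03, 0, 0, 0], [0, 0, 0, 0, 0, 0], [0, 0, 0, 0, 0, 0]]' | python3 drive.py 0.07
```

```text
time: 6.78
tool_pos: [0.4431, 0.3524, 0.3332]
tool_rot: [-3.142, -0.0, 3.141]
contact_force: [0.4, 1.2, 0.0]
opening: 0.046
grip_force: 0.0
time: 7.45
tool_pos: [0.5239, 0.1159, 0.3318]
tool_rot: [-3.141, -0.0, 3.137]
contact_force: [0.1, -0.4, -0.5]
opening: 0.0459
grip_force: 0.0
time: 8.12
tool_pos: [0.6036, 0.1192, 0.2703]
tool_rot: [-3.141, -0.004, 3.141]
contact_force: [0.7, 0.0, 1.1]
opening: 0.0698
grip_force: 0.0
```

```bash
echo '[[0, 0, 0.03, 0, 0, 0], [0, 0, 0.027, 0, 0, 0], [0, 0, 0, 0, 0, 0], [0, 0, 0, 0, 0, 0]]' | python3 drive.py
echo '[[0, 0, 0, 0, 0, 0], [0, 0, 0, 0, 0, 0], [0, 0, 0, 0, 0, 0], [0, 0, 0, 0, 0, 0], [0, 0, 0, 0, 0, 0], [0, 0, 0, 0, 0, 0], [0, 0, 0, 0, 0, 0]]' | python3 drive.py 0.03 30
echo '[[0, 0, -0.01, 0, 0, 0], [0, 0, -0.02, 0, 0, 0], [0, 0, -0.03, 0, 0, 0], [0, 0, -0.03, 0, 0, 0], [0, 0, -0.02, 0, 0, 0], [0, 0, 0, 0, 0, 0], [0, 0, 0, 0, 0, 0]]' | python3 drive.py
for i in 1 2 3 4; do echo '[[0, 0, 0, 0, 0, 0]]' | python3 drive.py|grep contact; done
```

```text
time: 8.45
tool_pos: [0.6042, 0.1193, 0.2157]
tool_rot: [3.142, -0.0, 3.141]
contact_force: [0.1, 0.3, 0.3]
opening: 0.0701
grip_force: 0.0
time: 9.03
tool_pos: [0.6041, 0.1193, 0.2151]
tool_rot: [3.141, 0.001, 3.141]
contact_force: [-1.1, 0.9, 2.3]
opening: 0.033
grip_force: 30.0
time: 9.62
tool_pos: [0.6039, 0.1192, 0.3259]
tool_rot: [3.141, 0.002, 3.141]
contact_force: [-0.2, 0.2, -2.1]
opening: 0.0332
grip_force: 30.0
contact_force: [0.1, 0.3, -2.6]
contact_force: [-0.8, 0.8, -1.6]
contact_force: [-0.2, -0.3, -0.8]
contact_force: [0.4, -0.5, -1.9]
```

```bash
echo '[[0.015, 0, 0, 0, 0, 0], [0.028, 0, 0, 0, 0, 0], [0.034, 0, 0, 0, 0, 0], [0.034, 0, 0, 0, 0, 0], [0.025, 0.012, 0, 0, 0, 0], [0.015, 0.025, 0, 0, 0, 0], [0, 0.033, 0, 0, 0, 0], [0, 0.035, 0, 0, 0, 0]]' | python3 drive.py
echo '[[0, 0.03, 0, 0, 0, 0], [0, 0.015, 0, 0, 0, 0], [0, 0, 0, 0, 0, 0], [0, 0, 0.015, 0, 0, 0], [0, 0, 0.025, 0, 0, 0], [0, 0, 0.025, 0, 0, 0], [0, 0, 0.02, 0, 0, 0], [0, 0, 0.01, 0, 0, 0]]' | python3 drive.py
echo '[[0, 0, 0.003, 0, 0, 0], [0, 0, 0, 0, 0, 0], [0, 0, 0, 0, 0, 0]]' | python3 drive.py
```

```text
time: 10.62
tool_pos: [0.4522, 0.2248, 0.3248]
tool_rot: [-3.141, -0.0, 3.139]
contact_force: [0.5, 0.0, -0.7]
opening: 0.0336
grip_force: 30.0
time: 11.28
tool_pos: [0.4524, 0.2682, 0.2271]
tool_rot: [-3.14, -0.004, 3.14]
contact_force: [0.0, -0.4, -2.5]
opening: 0.0334
grip_force: 30.0
time: 11.53
tool_pos: [0.4536, 0.2692, 0.2276]
tool_rot: [3.141, 0.001, 3.141]
contact_force: [1.3, 0.1, -1.4]
opening: 0.0335
grip_force: 30.0
```

```bash
echo '[[0, 0, 0.004, 0, 0, 0], [0, 0, 0.003, 0, 0, 0], [0, 0, 0, 0, 0, 0], [0, 0, 0, 0, 0, 0]]' | python3 drive.py|egrep 'pos|contact'
for i in 1 2; do echo '[[0, 0, 0.001, 0, 0, 0], [0, 0, 0, 0, 0, 0]]' | python3 drive.py|egrep 'pos|contact'; done
```

```text
tool_pos: [0.4531, 0.2694, 0.2199]
contact_force: [-0.1, -0.5, -0.4]
tool_pos: [0.4532, 0.2695, 0.2191]
contact_force: [-0.6, 0.2, 1.2]
tool_pos: [0.4532, 0.2695, 0.2191]
contact_force: [-2.9, -1.2, 9.7]
```

```bash
echo '[[0, 0, -0.001, 0, 0, 0], [0, 0, 0, 0, 0, 0], [0, 0, 0, 0, 0, 0], [0, 0, 0, 0, 0, 0], [0, 0, -0.02, 0, 0, 0], [0, 0, -0.03, 0, 0, 0], [0, 0, -0.035, 0, 0, 0], [0, 0, -0.03, 0, 0, 0]]' | python3 drive.py 0.046
echo '[[-0.002, -0.033, 0, 0, 0, 0], [-0.002, -0.038, 0, 0, 0, 0], [-0.002, -0.038, 0, 0, 0, 0], [-0.002, -0.038, 0, 0, 0, 0], [-0.002, -0.038, 0, 0, 0, 0], [-0.002, -0.038, 0, 0, 0, 0], [-0.002, -0.038, 0, 0, 0, 0], [-0.002, -0.038, 0, 0, 0, 0]]' | python3 drive.py
echo '[[0, -0.038, 0, 0, 0, 0], [0, -0.029, 0, 0, 0, 0], [0, -0.01, 0, 0, 0, 0], [0, 0, 0.03, 0, 0, 0], [0, 0, 0.03, 0, 0, 0], [0, 0, 0, 0, 0, 0], [0, 0, 0, 0, 0, 0]]' | python3 drive.py 0.07
```

```text
time: 12.87
tool_pos: [0.453, 0.2693, 0.3352]
tool_rot: [-3.142, -0.0, 3.141]
contact_force: [0.6, -0.1, -0.3]
opening: 0.0459
grip_force: 0.0
time: 13.53
tool_pos: [0.4685, -0.0315, 0.3337]
tool_rot: [3.141, 0.0, 3.141]
contact_force: [0.6, 0.8, -0.1]
opening: 0.0464
grip_force: 0.0
time: 14.12
tool_pos: [0.4685, -0.1061, 0.273]
tool_rot: [3.14, -0.004, 3.141]
contact_force: [0.2, 0.5, 0.2]
opening: 0.0691
grip_force: 0.0
```

```bash
echo '[[0, 0, 0.03, 0, 0, 0], [0, 0, 0.029, 0, 0, 0], [0, 0, 0, 0, 0, 0], [0, 0, 0, 0, 0, 0]]' | python3 drive.py
echo '[[0, 0, 0, 0, 0, 0], [0, 0, 0, 0, 0, 0], [0, 0, 0, 0, 0, 0], [0, 0, 0, 0, 0, 0], [0, 0, 0, 0, 0, 0], [0, 0, 0, 0, 0, 0], [0, 0, 0, 0, 0, 0]]' | python3 drive.py 0.03 35
echo '[[0, 0, -0.01, 0, 0, 0], [0, 0, -0.02, 0, 0, 0], [0, 0, -0.03, 0, 0, 0], [0, 0, -0.02, 0, 0, 0], [0, 0, 0, 0, 0, 0], [0, 0, 0, 0, 0, 0]]' | python3 drive.py
for i in 1 2 3 4; do echo '[[0, 0, 0, 0, 0, 0]]' | python3 drive.py|grep contact; done
```

```text
time: 14.45
tool_pos: [0.4691, -0.1063, 0.2155]
tool_rot: [3.141, -0.001, -3.142]
contact_force: [0.7, 0.1, 0.9]
opening: 0.0701
grip_force: 0.0
time: 15.03
tool_pos: [0.4689, -0.1066, 0.2151]
tool_rot: [3.141, 0.001, 3.141]
contact_force: [0.0, 1.6, 4.0]
opening: 0.0332
grip_force: 35.0
time: 15.53
tool_pos: [0.4686, -0.1066, 0.2945]
tool_rot: [-3.141, 0.001, 3.141]
contact_force: [-0.2, -0.6, -7.0]
opening: 0.0334
grip_force: 35.0
contact_force: [-0.5, 0.6, -5.4]
contact_force: [-0.2, 0.4, -5.4]
contact_force: [-0.3, 0.1, -3.7]
contact_force: [-0.2, -0.7, -5.2]
```

```bash
echo '[[-0.002, -0.012, 0, 0, 0, 0], [-0.002, -0.028, 0, 0, 0, 0], [-0.002, -0.036, 0, 0, 0, 0], [-0.002, -0.038, 0, 0, 0, 0], [-0.002, -0.038, 0, 0, 0, 0], [-0.002, -0.038, 0, 0, 0, 0], [-0.002, -0.036, 0, 0, 0, 0], [-0.002, -0.027, 0, 0, 0, 0]]' | python3 drive.py
echo '[[0, -0.015, 0, 0, 0, 0], [0, 0, 0, 0, 0, 0], [0, 0, 0.015, 0, 0, 0], [0, 0, 0.025, 0, 0, 0], [0, 0, 0.02, 0, 0, 0], [0, 0, 0.008, 0, 0, 0], [0, 0, 0, 0, 0, 0], [0, 0, 0, 0, 0, 0]]' | python3 drive.py
```

```text
time: 16.53
tool_pos: [0.4839, -0.3635, 0.2941]
tool_rot: [-3.141, -0.0, 3.139]
contact_force: [0.7, -0.4, -4.3]
opening: 0.0331
grip_force: 35.0
time: 17.2
tool_pos: [0.4847, -0.3747, 0.2268]
tool_rot: [3.141, -0.0, 3.141]
contact_force: [-0.2, -0.3, -4.0]
opening: 0.0335
grip_force: 35.0
```

```bash
echo '[[0, 0, 0.004, 0, 0, 0], [0, 0, 0.002, 0, 0, 0], [0, 0, 0, 0, 0, 0], [0, 0, 0, 0, 0, 0]]' | python3 drive.py|egrep 'pos|contact'
for i in 1 2 3; do echo '[[0, 0, 0.001, 0, 0, 0], [0, 0, 0, 0, 0, 0]]' | python3 drive.py|egrep 'pos|contact'; done
```

```text
tool_pos: [0.4847, -0.3747, 0.2213]
contact_force: [-1.2, -0.3, -4.6]
tool_pos: [0.4846, -0.3747, 0.2199]
contact_force: [0.5, 0.5, -5.3]
tool_pos: [0.4847, -0.3747, 0.2192]
contact_force: [-1.4, 1.4, -0.2]
tool_pos: [0.4847, -0.3747, 0.2191]
contact_force: [-2.0, 2.0, 6.3]
```

```bash
echo '[[0, 0, -0.001, 0, 0, 0], [0, 0, 0, 0, 0, 0], [0, 0, 0, 0, 0, 0], [0, 0, 0, 0, 0, 0], [0, 0, -0.02, 0, 0, 0], [0, 0, -0.03, 0, 0, 0], [0, 0, -0.035, 0, 0, 0], [0, 0, -0.03, 0, 0, 0]]' | python3 drive.py 0.046
echo '[[-0.016, 0.029, 0, 0, 0, 0], [-0.019, 0.032, 0, 0, 0, 0], [-0.019, 0.032, 0, 0, 0, 0], [-0.019, 0.032, 0, 0, 0, 0], [-0.019, 0.032, 0, 0, 0, 0], [-0.019, 0.032, 0, 0, 0, 0], [-0.019, 0.032, 0, 0, 0, 0], [-0.012, 0.025, 0, 0, 0, 0]]' | python3 drive.py
echo '[[-0.005, 0.009, 0, 0, 0, 0], [0, 0, 0.03, 0, 0, 0], [0, 0, 0.03, 0, 0, 0], [0, 0, 0, 0, 0, 0], [0, 0, 0, 0, 0, 0]]' | python3 drive.py 0.07
```

```text
time: 18.7
tool_pos: [0.4846, -0.3747, 0.3353]
tool_rot: [-3.141, 0.0, 3.141]
contact_force: [0.2, -0.3, 0.3]
opening: 0.046
grip_force: 0.0
time: 19.37
tool_pos: [0.628, -0.1262, 0.3336]
tool_rot: [3.141, 0.001, -3.141]
contact_force: [-0.7, -0.2, 1.0]
opening: 0.046
grip_force: 0.0
time: 19.78
tool_pos: [0.6313, -0.1203, 0.2725]
tool_rot: [3.141, -0.004, 3.14]
contact_force: [0.3, -0.1, 1.3]
opening: 0.0699
grip_force: 0.0
```

```bash
echo '[[0, 0, 0.03, 0, 0, 0], [0, 0, 0.029, 0, 0, 0], [0, 0, 0, 0, 0, 0], [0, 0, 0, 0, 0, 0]]' | python3 drive.py
echo '[[0, 0, 0, 0, 0, 0], [0, 0, 0, 0, 0, 0], [0, 0, 0, 0, 0, 0], [0, 0, 0, 0, 0, 0], [0, 0, 0, 0, 0, 0], [0, 0, 0, 0, 0, 0], [0, 0, 0, 0, 0, 0]]' | python3 drive.py 0.03 35
echo '[[0, 0, -0.01, 0, 0, 0], [0, 0, -0.02, 0, 0, 0], [0, 0, -0.03, 0, 0, 0], [0, 0, -0.02, 0, 0, 0], [0, 0, 0, 0, 0, 0], [0, 0, 0, 0, 0, 0]]' | python3 drive.py
for i in 1 2 3 4; do echo '[[0, 0, 0, 0, 0, 0]]' | python3 drive.py|grep contact; done
```

```text
time: 20.12
tool_pos: [0.6319, -0.1204, 0.2155]
tool_rot: [3.141, -0.001, 3.14]
contact_force: [0.4, 0.4, 1.4]
opening: 0.07
grip_force: 0.0
time: 20.7
tool_pos: [0.6319, -0.1197, 0.2152]
tool_rot: [3.142, 0.001, 3.141]
contact_force: [-0.4, 0.2, 3.9]
opening: 0.0332
grip_force: 35.0
time: 21.2
tool_pos: [0.6317, -0.1198, 0.2952]
tool_rot: [-3.141, 0.001, 3.141]
contact_force: [-0.7, 0.1, -4.3]
opening: 0.0334
grip_force: 35.0
contact_force: [0.5, 0.2, -5.0]
contact_force: [0.8, -0.8, -4.4]
contact_force: [0.7, -0.2, -4.2]
contact_force: [-0.4, -0.0, -4.6]
```

```bash
echo '[[0.008, -0.01, 0, 0, 0, 0], [0.018, -0.021, 0, 0, 0, 0], [0.023, -0.026, 0, 0, 0, 0], [0.024, -0.028, 0, 0, 0, 0], [0.024, -0.028, 0, 0, 0, 0], [0.023, -0.026, 0, 0, 0, 0], [0.017, -0.02, 0, 0, 0, 0], [0.008, -0.01, 0, 0, 0, 0]]' | python3 drive.py
echo '[[0, 0, 0, 0, 0, 0], [0, 0, 0.015, 0, 0, 0], [0, 0, 0.025, 0, 0, 0], [0, 0, 0.022, 0, 0, 0], [0, 0, 0.008, 0, 0, 0], [0, 0, 0, 0, 0, 0], [0, 0, 0, 0, 0, 0]]' | python3 drive.py
echo '[[0, 0, 0.003, 0, 0, 0], [0, 0, 0, 0, 0, 0]]' | python3 drive.py
```

```text
time: 22.2
tool_pos: [0.4839, -0.2914, 0.2946]
tool_rot: [-3.141, -0.001, 3.138]
contact_force: [0.8, 0.1, -4.5]
opening: 0.0335
grip_force: 35.0
time: 22.78
tool_pos: [0.4871, -0.2884, 0.2249]
tool_rot: [3.141, 0.0, 3.141]
contact_force: [0.5, -0.1, -3.9]
opening: 0.0333
grip_force: 35.0
time: 22.95
tool_pos: [0.4871, -0.2887, 0.2226]
tool_rot: [-3.14, 0.002, 3.141]
contact_force: [-1.0, 0.7, -4.4]
opening: 0.0329
grip_force: 35.0
```

```bash
echo '[[0, 0, 0.002, 0, 0, 0], [0, 0, 0, 0, 0, 0], [0, 0, 0, 0, 0, 0]]' | python3 drive.py|egrep 'pos|contact'
for i in 1 2 3; do echo '[[0, 0, 0.001, 0, 0, 0], [0, 0, 0, 0, 0, 0]]' | python3 drive.py|egrep 'pos|contact'; done
```

```text
tool_pos: [0.4867, -0.2887, 0.22]
contact_force: [0.5, 0.0, -4.3]
tool_pos: [0.4867, -0.2888, 0.2192]
contact_force: [-0.0, -0.1, -0.8]
tool_pos: [0.4868, -0.2888, 0.2191]
contact_force: [-2.5, 1.9, 7.7]
tool_pos: [0.4868, -0.2887, 0.2191]
contact_force: [-4.1, 3.7, 16.1]
```

```bash
echo '[[0, 0, -0.002, 0, 0, 0], [0, 0, 0, 0, 0, 0], [0, 0, 0, 0, 0, 0], [0, 0, 0, 0, 0, 0], [0, 0, -0.02, 0, 0, 0], [0, 0, -0.03, 0, 0, 0], [0, 0, -0.035, 0, 0, 0], [0, 0, -0.035, 0, 0, 0]]' | python3 drive.py 0.046
echo '[[-0.01, 0.03, -0.01, 0, 0, 0], [-0.02, 0.035, -0.01, 0, 0, 0], [-0.02, 0.035, -0.01, 0, 0, 0], [-0.02, 0.035, -0.005, 0, 0, 0], [-0.02, 0.035, 0, 0, 0, 0], [-0.02, 0.035, 0, 0, 0, 0], [-0.02, 0.035, 0, 0, 0, 0], [0, 0.04, 0, 0, 0, 0]]' | python3 drive.py 0.0
python3 - <<'E'
from h import *
c=cams.read_camera("top"); im=cv2.cvtColor(c["image"],cv2.COLOR_RGB2BGR)
a=cv2.resize(im[150:300,60:200],None,fx=3,fy=3); b=cv2.resize(im[150:300,355:465],None,fx=3,fy=3)
cv2.imwrite("pics/m2.png",np.hstack([a,b]))
H=np.array([.5255,.320]);
from scipy.optimize import minimize_scalar as m
for u,rho,y in(((115.3,207.3),.157,0),((164,203),.142,-.1),((70.7,214.7),.142,.1)):
    f=lambda t:(lambda P:np.hypot(*(pix(c,P)-u)))([*(H+np.array([[.993,-.12],[.12,.993]])@[-rho*np.cos(t),y]),.0805+rho*np.sin(t)])
    r=m(f,bounds=(1.3,2),method="bounded");print(r.x,r.fun)
E
```

```text
time: 24.37
tool_pos: [0.4865, -0.2886, 0.3393]
tool_rot: [3.14, -0.001, 3.141]
contact_force: [0.3, -1.2, 0.3]
opening: 0.0461
grip_force: 0.0
time: 25.03
tool_pos: [0.6191, -0.0075, 0.373]
tool_rot: [-3.141, 0.002, 3.14]
contact_force: [-0.6, 0.3, 0.3]
opening: 0.0012
grip_force: 0.0
1.709331569431849 0.7569212622297948
1.71322344248337 1.3842975859253703
1.7170893502709281 1.152721563992798
```

View pics/m2.png

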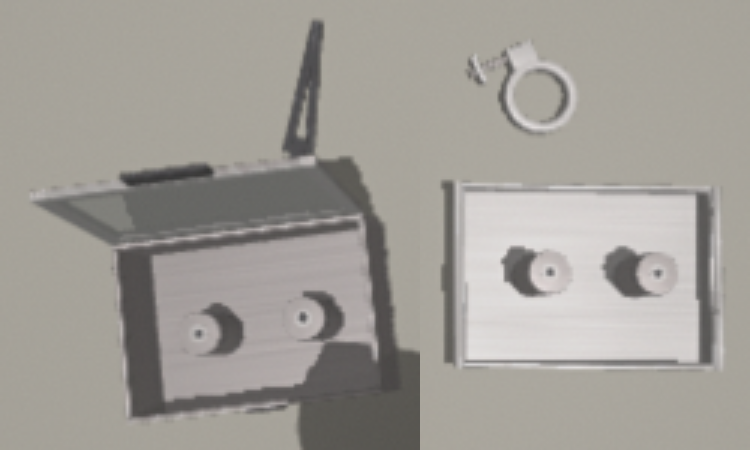

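Both pairs stand upright: box at m2 (205,333) and (305,317), tray at (548,272) and (656,273). The lid is at 1.71 rad, with its tab at (165,175).

```bash
echo '[[0, 0.035, -0.005, 0, 0, 0], [0, 0.04, 0, 0, 0, 0], [0, 0.04, 0, 0, 0, 0], [0, 0.04, 0, 0, 0, 0], [0, 0.04, 0, 0, 0, 0], [0.002, 0.04, 0, 0, 0, 0], [0.004, 0.04, 0, 0, 0, 0], [0.004, 0.035, 0, 0, 0, 0]]' | python3 drive.py
echo '[[0.004, 0.027, 0, 0, 0, 0], [0, 0, 0, 0, 0, -0.06], [0, 0, 0, 0, 0, -0.06], [0, 0, 0, 0, 0, 0]]' | python3 drive.py
```

```text
time: 25.75
tool_pos: [0.6066, 0.3035, 0.3783]
tool_rot: [3.141, -0.001, 3.142]
contact_force: [0.8, 0.4, -0.0]
opening: 0.0005
grip_force: 0.0
time: 26.08
tool_pos: [0.6029, 0.3289, 0.378]
tool_rot: [-3.141, -0.001, -3.019]
contact_force: [-0.9, -0.1, 0.2]
opening: 0.0004
grip_force: 0.0
```

```bash
echo '[[0.016, 0, 0, 0, 0, 0], [0.016, 0, 0, 0, 0, 0], [0.015, 0, 0, 0, 0, 0], [0.0145, 0, 0, 0, 0, 0], [0.0155, 0, 0.001, 0, 0, 0], [0.0158, 0, 0.0014, 0, 0, 0], [0, 0, 0, 0, 0, 0]]' | python3 drive.py
echo '[[0.015, 0, 0.005, 0, 0, 0], [0.015, 0, 0.005, 0, 0, 0], [0.013, 0, 0.009, 0, 0, 0], [0.013, 0, 0.009, 0, 0, 0], [0, 0, 0, 0, 0, 0]]' | python3 drive.py
python3 - <<'E'
from h import *
c=cams.read_camera("scene"); im=cv2.cvtColor(c["image"],cv2.COLOR_RGB2BGR)
cv2.imwrite("pics/s3.png",cv2.resize(im[40:240,260:500],None,fx=3,fy=3))
E
```

```text
time: 26.67
tool_pos: [0.5093, 0.3166, 0.3766]
tool_rot: [-3.141, -0.001, -3.024]
contact_force: [0.3, 1.3, 0.2]
opening: 0.0003
grip_force: 0.0
time: 27.08
tool_pos: [0.4543, 0.31, 0.347]
tool_rot: [-3.141, -0.004, -3.024]
contact_force: [-0.4, 0.2, 0.5]
opening: 0.0006
grip_force: 0.0
```

View pics/s3.png

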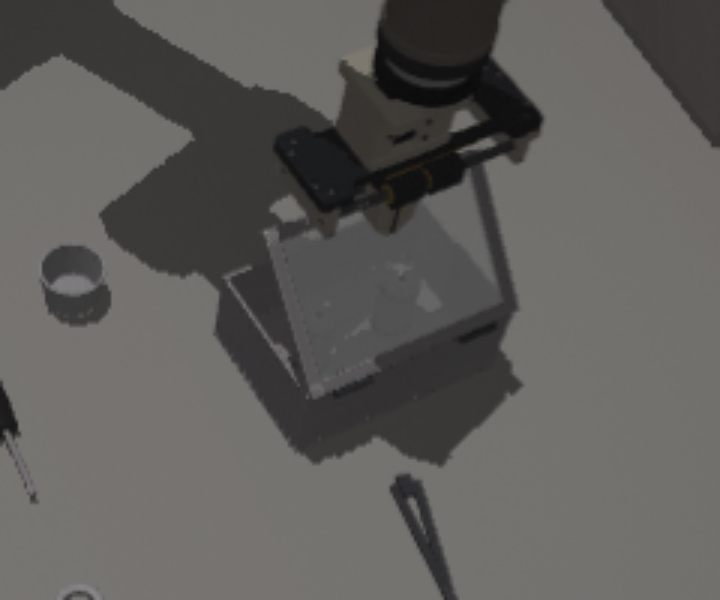

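The lid is about half shut and follows the fingers, which are at (390,225), and the posts stand behind the clear plate. I continue the arc.

```bash
echo '[[0.0105, 0, 0.012, 0, 0, 0], [0.01, 0, 0.012, 0, 0, 0], [0.007, 0, 0.014, 0, 0, 0], [0.0066, 0, 0.014, 0, 0, 0], [0.003, 0, 0.012, 0, 0, 0], [0.0028, 0, 0.01, 0, 0, 0], [0, 0, 0, 0, 0, 0], [0, 0, 0, 0, 0, 0]]' | python3 drive.py
for i in 1 2 3 ; do echo '[[0, 0, 0.002, 0, 0, 0], [0, 0, 0, 0, 0, 0]]' | python3 drive.py|egrep 'pos|contact'; done
```

```text
time: 27.8
tool_pos: [0.4169, 0.3059, 0.2744]
tool_rot: [3.142, 0.0, -3.023]
contact_force: [-0.3, 0.5, 0.7]
opening: 0.0003
grip_force: 0.0
tool_pos: [0.4165, 0.3059, 0.2728]
contact_force: [-0.2, -0.4, 0.2]
tool_pos: [0.4161, 0.3058, 0.2705]
contact_force: [0.5, 0.0, 0.2]
tool_pos: [0.4158, 0.3058, 0.2682]
contact_force: [-0.7, 0.4, 0.2]
```

```bash
for i in 1 2 3 4 ; do echo '[[0, 0, 0.001, 0, 0, 0], [0, 0, 0, 0, 0, 0]]' | python3 drive.py|egrep 'pos|contact'; done
```

```text
tool_pos: [0.4158, 0.3058, 0.2673]
contact_force: [-0.2, 0.9, 0.4]
tool_pos: [0.4157, 0.3058, 0.2662]
contact_force: [-0.4, -0.8, -0.0]
tool_pos: [0.4157, 0.3058, 0.2652]
contact_force: [0.3, -0.6, 0.6]
tool_pos: [0.4157, 0.3058, 0.2642]
contact_force: [-0.4, -0.3, -0.5]
```

```bash
for i in 1 2 3 ; do echo '[[0, 0, 0.001, 0, 0, 0], [0, 0, 0, 0, 0, 0]]' | python3 drive.py|egrep 'pos|contact'; done
python3 - <<'E'
from h import *
c=cams.read_camera("scene"); im=cv2.cvtColor(c["image"],cv2.COLOR_RGB2BGR)
cv2.imwrite("pics/s4.png",cv2.resize(im[40:240,260:500],None,fx=3,fy=3))
E
```

```text
tool_pos: [0.4158, 0.3058, 0.2637]
contact_force: [-0.8, 0.0, 4.0]
tool_pos: [0.4157, 0.3058, 0.2636]
contact_force: [-3.3, -2.8, 12.7]
tool_pos: [0.4157, 0.3058, 0.2635]
contact_force: [-6.3, -3.2, 20.0]
```

View pics/s4.png

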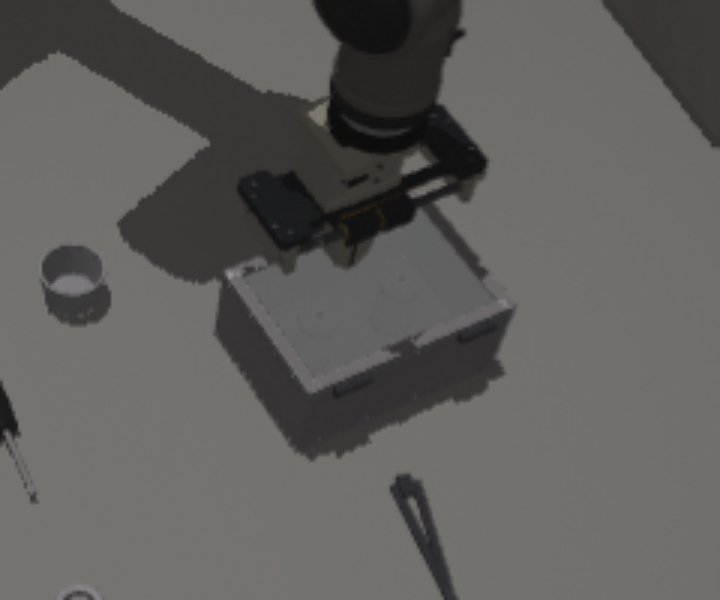

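The lid lies shut on the rim (corners at (230,275), (315,385), (510,300)) with both posts upright under it, and the fingers met hard contact. I retreat, take a last look, and hand in.

```bash
echo '[[0, 0, -0.01, 0, 0, 0], [0, 0, -0.025, 0, 0, 0], [0, 0, -0.035, 0, 0, 0], [0, 0, -0.035, 0, 0, 0], [0, 0, -0.03, 0, 0, 0], [0, 0, 0, 0, 0, 0], [0, 0, 0, 0, 0, 0]]' | python3 drive.py
python3 - <<'E'
from h import *
c=cams.read_camera("scene"); cv2.imwrite("pics/s5.png",cv2.cvtColor(c["image"],cv2.COLOR_RGB2BGR))
E
```

```text
time: 30.1
tool_pos: [0.4159, 0.3058, 0.3981]
tool_rot: [3.14, 0.004, -3.022]
contact_force: [0.7, -0.0, -0.1]
opening: 0.0004
grip_force: 0.0
```

View pics/s5.png

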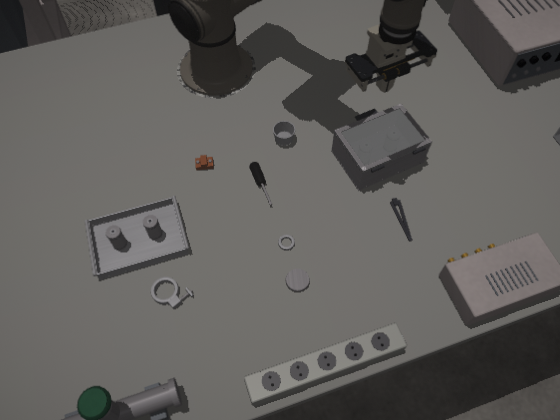

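The lid is shut (tab at (366,113)), the two solid posts stand in the tray at (115,236) and (152,226), and the other things have not moved.

```bash
python3 -c "
from cell import robot, cams, observe
print(robot.hand_in())"
```

```text
the job is handed in; nothing more can be done
None
```

The two light (hollow) posts stand upright in the box with its lid shut, the two heavy (solid) ones stand upright in the tray, the other things on the bench are where they were, and the job was handed in at about 30 s of the 72 s allowed.

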